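# Cover the round watch movements for the night

## Robot

A 6-joint arm with a two-finger parallel gripper is mounted at the origin on the work surface. World frame = base frame: x ahead of the robot, y to its left, z up, the work surface at z = 0. Lengths are in mm, angles in rad, forces in N, time in s.
With the tool pointing down it reaches from about 350 to 950 mm from the base axis. Payload 17.4 kg.
Tool frame: the origin (TCP) lies on the centre line of the jaws, within the pads' length; the fingertips stand 8 mm ahead of it and the grasp point (between the pads) lies 11 mm behind it; z points along the fingers, y is the line along which they close (so a half turn about z gives the same grasp; the last joint's range is limited). The gripper opens to 93 mm and grips with 3 to 60 N. Pads are 15 mm wide; open, the fingers measure 128 mm over their backs; the gripper's body (75 mm by 188 mm) begins 65 mm behind the grasp point.
Start: joints at [-1.222, 0.116, 1.442, -0, 1.584, -0.038], TCP at [254.619, -625.141, 190.546] pointing down, gripper open.
Joint ranges: [-2.83, 2.83], [-0.83, 2.19], [0.07, 2.5], [-1.14, 4.28], [0.01, 3], [-2.97, 2.97]. Speed limits (rad/s): [1.89, 1.89, 2.22, 3.14, 3.14, 3.14].

## Interface

Orientations are given as a unit quaternion [x, y, z, w].
In Python, from plant import env gives the robot as it stands.
- The arm moves only by the tool arm_command, never from a script. Its argument "commands" is a list of rows, each a list of 3 entries, a list of its own where there are three numbers: the closure, from 0 (fully open) to 1 (shut), then the shift along the tool's x, y, z in fractions of the full range, 1 being 0.75 m, then the turn, a rotation vector about the tool's x, y, z in parts of the range, where 1.0 means 60 degrees. A call has 1 to 20 rows; each row is the pose to reach, as a shift and turn from the pose commanded when the call began, along the tool's axes at that moment; what a row does not reach only later rows make up. A row lasts 1/12 s, in which the tool goes at most 41.7 mm and 7.16 degrees, less where a joint would pass 70% of its speed; a pose out of reach is approached as far as the arm can. A shift or turn number past 1, either way, is cut back to 1. A call with a gripper value outside its range is refused whole. The fingers move at their own pace and stop on an object; "squeeze" is the grip in N (left out, the last holds). Time passes only in rows, so rows that repeat a pose let the fingers close. It gives the time, the measured TCP pose, the force, the opening and the grip force at its end, in the units of the state.
- env.state(): the state, without advancing time (a new reading comes with each control period).
- env.camera(name): name is "scene" or "top" or "wrist"; returns a dict with "image" (400x640x3 uint8, red, green, blue), "z_map" (400x640 float32, mm along the optical axis (not along the pixel's ray), 0 where there is no reading), "fx", "fy", "cx", "cy" (pixels), "k1" (the pictures are not rectified: a ray, as slopes to the right and down, at radius r is drawn at 1 + k1 r^2 times it, then the intrinsics apply), "origin" and "rotation" of the camera in the world. Camera axes: x right, y down, z forward; pixel columns grow to the right and rows downward; lengths in mm; the calibration is good to about 2 mm. A picture is of the moment at which its call begins.
- env.close_job(): hands the job in; it is judged then, once.
The state is a dict: "t": time; "joint_positions": joint angles; "dq": joint speeds; "tau": joint torques, N m; "eef_pos": TCP position; "tool_rot": TCP orientation; "contact_force": force on the tool from outside, world axes, zero at the start; "moment": the same for the moment, N m; "width": finger opening in mm; "grip_force": force on a finger pad.
Only numpy, scipy, OpenCV 4.12 (cv2) and the standard library are available. Lean on these libraries where they do the work, as an engineer would, in place of code of your own. Each camera call takes 0.05 s, during which the arm holds its last target. There are 200 camera calls.

## Task

Cover the three round watch movements on the bench, each with the round dust cover of its own size: set it down gently over the movement, without dropping it, so that its rim stands flat on the bench all round. Do not touch the movements with the gripper or push them from their places. Leave the rectangular movement open and leave it, the rectangular cover, the loupe and the oil pot where they stand.

Things in the scene. Friction and masses are not known exactly. Their poses are not given: they have to be found in the camera images.
- cover_small: The small ROUND dust cover: an aluminium cap standing mouth down, outer diameter 46 mm, inner diameter 40 mm, 33 mm high (30 mm clear inside, wall 3 mm), with a round black knob 14 mm in diameter on the middle of its top, from 33 to 55 mm above the mouth. 40 to 70 g. Loose. Origin: centre of the mouth (underside); z up along the knob.
- cover_medium: The medium ROUND dust cover: an aluminium cap standing mouth down, outer diameter 66 mm, inner diameter 60 mm, 33 mm high (30 mm clear inside, wall 3 mm), with a round black knob 14 mm in diameter on the middle of its top, from 33 to 55 mm above the mouth. 64 to 112 g. Loose. Origin: centre of the mouth (underside); z up along the knob.
- cover_large: The large ROUND dust cover: an aluminium cap standing mouth down, outer diameter 86 mm, inner diameter 80 mm, 33 mm high (30 mm clear inside, wall 3 mm), with a round black knob 14 mm in diameter on the middle of its top, from 33 to 55 mm above the mouth. 96 to 168 g. Loose. Origin: centre of the mouth (underside); z up along the knob.
- cover_rect: The RECTANGULAR dust cover, 60 mm (its x) by 76 mm (its y), 33 mm high, same aluminium and same knob. Loose; to be left where it stands. Origin: centre of its underside; z up.
- movement_small: The small ROUND watch movement: a brass movement with wheels on top, in a grey round holder 22 mm in diameter, 21 mm high in all, standing loose on the bench. Its cover is cover_small, which leaves about 9 mm free all round. Origin: centre of its underside; z up.
- movement_medium: The medium ROUND watch movement: a brass movement with wheels on top, in a grey round holder 42 mm in diameter, 21 mm high in all, standing loose on the bench. Its cover is cover_medium, which leaves about 9 mm free all round. Origin: centre of its underside; z up.
- movement_large: The large ROUND watch movement: a brass movement with wheels on top, in a grey round holder 62 mm in diameter, 21 mm high in all, standing loose on the bench. Its cover is cover_large, which leaves about 9 mm free all round. Origin: centre of its underside; z up.
- movement_rect: The RECTANGULAR watch movement in a grey holder 32 mm (its x) by 46 mm (its y), 21 mm high. Loose; to be left open where it stands. Origin: centre of its underside; z up.
- loupe: Bystander: black eye loupe standing upright, 30 mm in diameter, 26 mm high, loose. Origin: centre of its underside.
- oil_pot: Bystander: black oil pot with an amber top, 48 mm in diameter, 32 mm high, loose. Origin: centre of its underside.
Not all that is in view belongs to the job. Leave any red look-alike of the cover_medium alone. Leave any orange look-alike of the cover_rect alone.

How it is judged (in metres and radians):
At the end, for the whole second after the job is handed in: Each round cover stands released over the round movement of its size: centres within 12 mm, rim under 4 mm above the bench, both upright within 0.06 rad, at rest (0.02 m/s, 0.2 rad/s). Movements, rectangular cover, loupe and oil pot within 15 mm of their starts, upright within 0.06 rad (horizontal distance between cover_small and movement_small below 0.012 m and height (world z) of each of cover_small, cover_medium, cover_large below 0.004 m and angle between each of cover_small, movement_small, cover_medium, movement_medium, cover_large, movement_large, cover_rect, movement_rect, loupe, oil_pot's own z axis and vertical below 0.06 rad and linear speed of each of cover_small, cover_medium, cover_large below 0.02 m/s and angular speed of each of cover_small, cover_medium, cover_large below 0.2 rad/s and horizontal distance between cover_medium and movement_medium below 0.012 m and horizontal distance between cover_large and movement_large below 0.012 m and distance of each of cover_rect, movement_rect, loupe, oil_pot, movement_small, movement_medium, movement_large from where it was at the start of the episode below 0.015 m); the robot touches nothing.
It fails at once if a watch movement is knocked or pushed more than 15 mm from its place (distance of any of movement_small, movement_medium, movement_large, movement_rect from where it was at the start of the episode above 0.015 m).
It fails at once if the arm or fingers touch a watch movement (more than 1 N) (contact force between any of the fingers, the arm and movement_small above 1 N or contact force between any of the fingers, the arm and movement_medium above 1 N or contact force between any of the fingers, the arm and movement_large above 1 N or contact force between any of the fingers, the arm and movement_rect above 1 N).
It fails at once if the rectangular cover, the loupe or the oil pot is moved more than 15 mm (distance of any of cover_rect, loupe, oil_pot from where it was at the start of the episode above 0.015 m).
It fails at once if a round cover falls or is flung (faster than 0.5 m/s with the fingers off it) ((contact force between the fingers and cover_small below 0.05 N and linear speed of cover_small above 0.5 m/s) or (contact force between the fingers and cover_medium below 0.05 N and linear speed of cover_medium above 0.5 m/s) or (contact force between the fingers and cover_large below 0.05 N and linear speed of cover_large above 0.5 m/s)).
It also fails if it takes over 96 s, if anything falls off the work surface, if the arm or the gripper's body presses on something with over 40 N, if the wrist force passes 120 N, or if a joint passes its speed limit or range.

## Working session

There is one attempt and no reset: what is moved stays moved. The work goes in short steps, Python scripts to look and compute and a tool call to move; the robot and the scene stay as the last step left them, time stands still between calls to the robot, and variables do not carry over. Pictures are saved under pics/ and viewed, at most 14 in all, crops included, and the job is handed in when it is done.

Besides the shell and the picture viewer there is one more tool, called as name(argument=value, ...) on one line, values as JSON. arm_command: Moves the arm, as the interface text tells. Its arguments: {"type":"object","properties":{"commands":{"type":"array","items":{"type":"array"}},"squeeze":{"type":"number"}},"required":["commands"]}

```bash
mkdir -p pics; ls
python3 - <<'E'
from plant import env
import cv2,numpy as np
s=env.state(); print(s)
for n in ("top","scene"):
    c=env.camera(n); cv2.imwrite(f"pics/{n}0.png",c["image"][:,:,::-1]); np.savez(f"{n}0.npz",**c)
    print(n,{k:v for k,v in c.items() if k not in("image","z_map")})
E
```

```text
pics
{'t': 0.0, 'joint_positions': array([-1.22180947e+00,  1.16503685e-01,  1.44226670e+00,  1.82147169e-05,
        1.58400579e+00, -3.77989720e-02]), 'dq': array([ 0.00078793,  0.00066466,  0.00117027, -0.00051096, -0.00129009,
       -0.00056259]), 'tau': array([-4.89018217e-03, -7.21266603e+01, -6.22609591e+01,  7.78360362e-02,
        2.36985268e-02, -2.15666955e-05]), 'eef_pos': array([ 254.53532003, -624.91116064,  189.79237608]), 'tool_rot': array([ 9.81357608e-01,  1.92189739e-01, -8.27069450e-05, -5.86024843e-04]), 'contact_force': array([ 0.10188774, -0.2953465 , -0.35347612]), 'moment': array([ 0.03857778, -0.00492425, -0.01650315]), 'grip_force': 0.0, 'width': 93.19223949613946}
top {'fx': 395.9090818521397, 'fy': 395.9090818521397, 'cx': 323.0358288527742, 'cy': 197.7959396113479, 'k1': 0.012324518357848533, 'origin': array([450.79936656, -39.42665584, 939.30297185]), 'rotation': array([ 0.70937242, -0.70213123,  0.04220256, -0.04496045])}
scene {'fx': 487.94741380335597, 'fy': 487.94741380335597, 'cx': 319.07612998387344, 'cy': 208.66327866527718, 'k1': -0.05490958046249711, 'origin': array([1260.0181567 , -673.07688592,  649.53201681]), 'rotation': array([ 0.80333876,  0.34509359, -0.19150066, -0.44596496])}
```

View pics/top0.png

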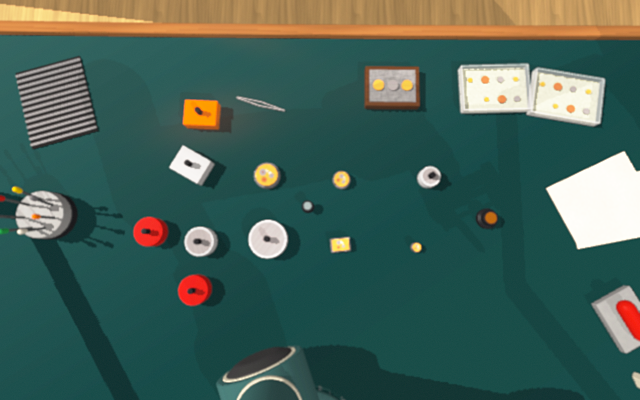

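View pics/scene0.png

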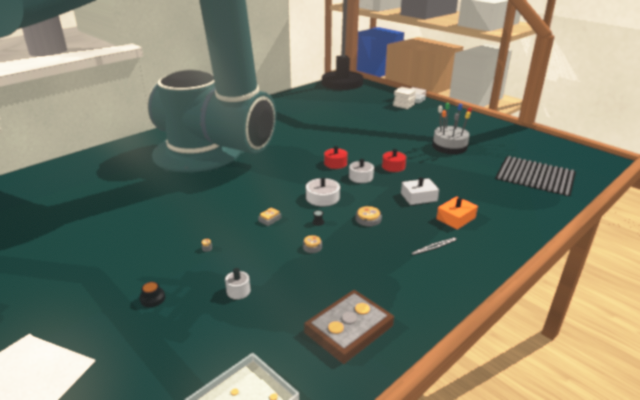

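The top view shows these things:
- **Covers:** large (267,239), medium (200,241), small (429,177), rectangular (192,165).
- **Movements:** large (266,175), medium (341,180), small (417,247), rectangular (341,245).
- **Bystanders:** loupe (307,206), oil pot (487,218).
- **Look-alikes to leave:** red (150,232) and (195,290), orange (201,114).

Possible mix-ups are the red caps with the medium cover, and the rectangular cover (192,165) with a round one. I choose the aluminium round caps.

```bash
cat > h.py <<'E'
import numpy as np,cv2
from scipy.spatial.transform import Rotation as R
def K(c): return np.array([[c["fx"],0,c["cx"]],[0,c["fy"],c["cy"]],[0,0,1]],float), np.array([c["k1"],0,0,0],float)
def rays(c,uv):
    k,d=K(c); p=cv2.undistortPoints(np.float64(uv).reshape(-1,1,2),k,d)[:,0]
    r=np.c_[p,np.ones(len(p))]; q=np.asarray(c["rotation"])
    return r@(R.from_quat(q).as_matrix() if q.size==4 else q).T
def plane(c,uv,z):
    r=rays(c,uv); o=np.asarray(c["origin"]); return o+r*((z-o[2])/r[:,2])[:,None]
def cloud(c):
    z=c["z_map"]; H,W=z.shape; uv=np.stack(np.meshgrid(np.arange(W),np.arange(H)),-1).reshape(-1,2)
    return (c["origin"]+rays(c,uv)*z.reshape(-1,1)).reshape(H,W,3)
E
python3 - <<'E'
from h import *
c=dict(np.load("top0.npz")); P=cloud(c); Z=P[:,:,2]
hsv=cv2.cvtColor(c["image"],cv2.COLOR_RGB2HSV)
print("bench z",[round(float(np.median(Z[a-5:a+5,b-5:b+5])),1) for a,b in((210,370),(300,300),(150,300),(260,450))])
O=dict(cL=(267,239,33,86),cM=(200,241,33,66),cS=(429,177,33,46),cR=(192,165,33,0),mL=(266,175,17,62),mM=(341,180,17,42),mS=(417,247,17,22),mR=(341,245,17,0),loupe=(307,206,26,30),pot=(487,218,32,48))
# non-bench mask: bench is dark green
for n,(u,v,z,D) in O.items():
    w=30; roi=(slice(v-w,v+w),slice(u-w,u+w))
    m=(Z[roi]>9).astype(np.uint8)
    k,l=cv2.connectedComponents(m); i=l[w,w]; mm=l==i
    p=P[roi][mm]; 
    hz=p[:,2]; t=p[(abs(hz-z)<6)]
    (cx,cy),r=cv2.minEnclosingCircle(t[:,:2].astype(np.float32))
    # colour-based: bright/saturated non green
    h=hsv[roi]; cm=((h[:,:,2]>110)).astype(np.uint8); k,l2,st,ce=cv2.connectedComponentsWithStats(cm)
    j=l2[w,w] or (1+np.argmax(st[1:,4]) if k>1 else 0)
    cs=max(cv2.findContours((l2==j).astype(np.uint8),0,2)[0],key=cv2.contourArea)
    (a,b),rr=cv2.minEnclosingCircle(cs); q=plane(c,[[a+u-w,b+v-w]],z)[0]
    print(n,"i",i,"n",len(p),"zmax %.1f zmed %.1f"%(hz.max(),np.median(hz)),"depth ctr %.1f %.1f med %.1f %.1f D %.1f/%d"%(cx,cy,*np.median(t[:,:2],0),2*r,D),"| colour",q[:2].round(1),"D %.1f"%(2*rr*(939-z)/c["fx"]))
E
```

```text
bench z [-0.2, -0.4, -0.5, -0.4]
cL i 5 n 1170 zmax 939.3 zmed 33.2 depth ctr 469.3 91.2 med 469.2 90.1 D 88.1/86 | colour [467.6  90.6] D 91.7
cM i 6 n 721 zmax 939.3 zmed 33.1 depth ctr 461.7 247.6 med 461.4 244.8 D 66.6/66 | colour [460.8 243.6] D 75.7
cS i 3 n 347 zmax 939.3 zmed 32.9 depth ctr 618.0 -283.8 med 615.9 -281.6 D 46.2/46 | colour [ 614.2 -279.2] D 55.7
cR i 6 n 914 zmax 939.3 zmed 32.7 depth ctr 640.8 277.3 med 639.1 275.8 D 94.8/0 | colour [636.5 273.3] D 101.2
mL i 8 n 520 zmax 939.3 zmed 19.0 depth ctr 619.7 98.2 med 617.9 97.6 D 62.0/62 | colour [618.9 100.9] D 60.1
mM i 5 n 239 zmax 24.6 zmed 18.9 depth ctr 611.0 -78.6 med 609.8 -79.2 D 41.5/42 | colour [609.8 -76.8] D 41.3
mS i 6 n 71 zmax 939.3 zmed 18.5 depth ctr 454.0 -252.5 med 452.9 -250.7 D 21.4/22 | colour [ 453.3 -251. ] D 24.7
mR i 4 n 274 zmax 939.3 zmed 18.9 depth ctr 457.8 -76.2 med 457.8 -75.6 D 52.7/0 | colour [457.8 -75.6] D 53.1
loupe i 6 n 97 zmax 32.9 zmed 26.3 depth ctr 546.5 0.4 med 546.8 -0.4 D 25.8/30 | colour [545.6   1.7] D 19.7
pot i 3 n 334 zmax 34.8 zmed 26.9 depth ctr 522.8 -419.4 med 523.0 -418.3 D 34.0/48 | colour [ 521.7 -418.7] D 27.7
```

Every measured size and height matches the description. I'll move above the small cover first, with the gripper half open, and check my choice with the wrist camera.

Careful with the scale: shifts go in shares of 0.75 m and turns go in shares of 60 degrees. That gives: 0.465 m is 0.62, -0.18 m is -0.24.

arm_command(commands=[[0.5,[0.0267,-0.0107,0],[0,0,0]],[0.5,[0.0667,-0.0253,0],[0,0,0]],[0.5,[0.12,-0.0467,0],[0,0,0]],[0.5,[0.62,-0.24,0],[0,0,0]],[0.5,[0.62,-0.24,0],[0,0,0]],[0.5,[0.62,-0.24,0],[0,0,0]],[0.5,[0.62,-0.24,0],[0,0,0]],[0.5,[0.62,-0.24,0],[0,0,0]],[0.5,[0.62,-0.24,0],[0,0,0]],[0.5,[0.62,-0.24,0],[0,0,0]],[0.5,[0.62,-0.24,0],[0,0,0]],[0.5,[0.62,-0.24,0],[0,0,0]],[0.5,[0.62,-0.24,0],[0,0,0]],[0.5,[0.62,-0.24,0],[0,0,0]],[0.5,[0.62,-0.24,0],[0,0,0]],[0.5,[0.62,-0.24,0],[0,0,0]]], squeeze=15)

```text
t: 1.43
eef_pos: [617.0, -283.3, 190.2]
tool_rot: [0.981, 0.192, -0.0, -0.0]
contact_force: [0.3, -0.0, -0.7]
width: 46.4
grip_force: 0.0
```

```bash
cat >> h.py <<'E'
def go(s,x,y,z):
    "offset in tool axes (mm) from measured pose to a world point"
    return (R.from_quat(s["tool_rot"]).inv().apply(np.array([x,y,z])-s["eef_pos"])).round(1)
E
python3 - <<'E'
from h import *
from plant import env
s=env.state(); print(s["eef_pos"],s["width"],s["tool_rot"])
c=env.camera("wrist"); np.savez("w1.npz",**c); cv2.imwrite("pics/w1.png",c["image"][:,:,::-1])
print(c["origin"],c["fx"])
P=cloud(c); Z=P[:,:,2]
for lo,hi,n in((47,58,"knob"),(29,37,"cap"),(15,26,"mov")):
    m=((Z>lo)&(Z<hi)).astype(np.uint8); k,l,st,ce=cv2.connectedComponentsWithStats(m)
    for i in range(1,k):
        if st[i,4]>150:
            p=P[l==i]; (x,y),r=cv2.minEnclosingCircle(p[:,:2].astype(np.float32)); print(n,ce[i].round(),"ctr %.1f %.1f med %.1f %.1f D %.1f z %.1f"%(x,y,*np.median(p[:,:2],0),2*r,np.median(p[:,2])))
print(go(s,617,-283,190))
E
```

```text
[ 616.98683194 -283.26395796  190.16985246] 46.35376827556372 [ 9.81340872e-01  1.92275745e-01 -3.48503262e-04 -9.64676455e-05]
[ 687.06326574 -254.65190482  384.08073747] 309.26421149025384
cap [ 14. 181.] ctr 471.6 85.9 med 475.9 70.7 D 84.3 z 32.9
cap [322. 179.] ctr 619.4 -284.9 med 621.6 -283.4 D 45.7 z 33.1
mov [346.  10.] ctr 803.8 -228.6 med 794.7 -242.1 D 78.2 z 24.5
mov [562.  82.] ctr 807.4 -527.1 med 825.8 -528.3 D 339.1 z 21.1
mov [20. 56.] ctr 622.1 98.1 med 622.2 96.3 D 61.6 z 19.4
mov [157. 118.] ctr 612.2 -78.8 med 612.8 -80.2 D 40.9 z 19.6
mov [ 82. 145.] ctr 547.9 0.2 med 549.1 -3.9 D 25.7 z 25.0
mov [ 30. 171.] ctr 474.6 82.3 med 493.5 54.9 D 84.0 z 20.7
mov [127. 231.] ctr 459.6 -77.6 med 460.4 -77.9 D 45.1 z 19.4
[ 0.1 -0.2  0.2]
```

View pics/w1.png

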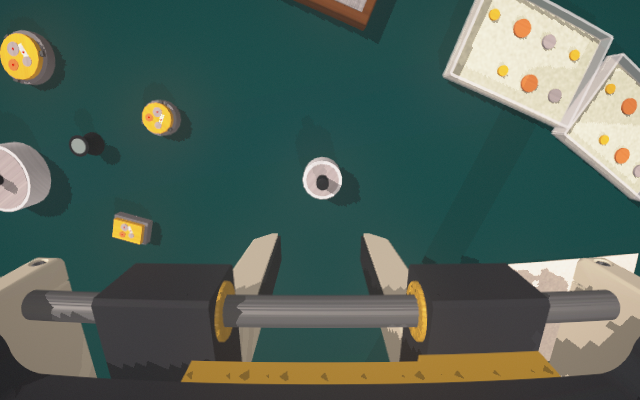

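The wrist view shows the silver round small cover at (322,179) with its knob at (322,183). It measures 45.7 mm across with its top at 33.1 mm, so the choice holds, and it agrees with the top view to 1.5 mm. I'll descend and grip.

Converted, 0.146 m is 0.1947, 0.14 m is 0.1867.

arm_command(commands=[[0.5,[0.0013,0.002,0.04],[0,0,0]],[0.5,[0.0013,0.002,0.08],[0,0,0]],[0.5,[0.0013,0.002,0.12],[0,0,0]],[0.5,[0.0013,0.002,0.1533],[0,0,0]],[0.5,[0.0013,0.002,0.1733],[0,0,0]],[0.5,[0.0013,0.002,0.1867],[0,0,0]],[0.5,[0.0013,0.002,0.1947],[0,0,0]],[0.5,[0.0013,0.002,0.1947],[0,0,0]],[0.7,[0.0013,0.002,0.1947],[0,0,0]],[1,[0.0013,0.002,0.1947],[0,0,0]],[1,[0.0013,0.002,0.1947],[0,0,0]],[1,[0.0013,0.002,0.1947],[0,0,0]],[1,[0.0013,0.002,0.1947],[0,0,0]],[1,[0.0013,0.002,0.1947],[0,0,0]]], squeeze=15)

```text
t: 2.65
eef_pos: [619.0, -284.0, 44.9]
tool_rot: [0.981, 0.192, 0.0, 0.0]
contact_force: [-0.4, 0.0, 0.2]
width: 11.0
grip_force: 0.0
```

Run:
```python
from h import *
from plant import env
s=env.state(); print(s["eef_pos"],s["width"],s["grip_force"])
for n in("wrist","scene"):
    c=env.camera(n); np.savez(n+"2.npz",**c)
    im=c["image"][:,:,::-1]
    if n=="scene": im=cv2.resize(im[220:340,170:310],None,fx=4,fy=4)
    cv2.imwrite(f"pics/{n}2.png",im)
```

```text
[ 618.97697249 -284.04022364   44.86517456] 10.96621878723324 0.0
```

View pics/scene2.png

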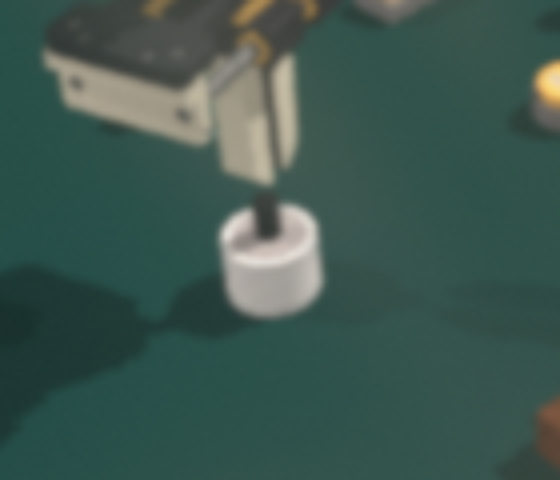

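View pics/wrist2.png

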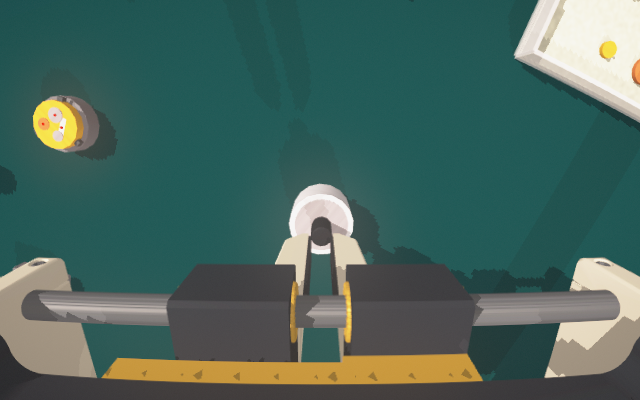

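The scene crop shows the closed fingertips (about scene px (236,266)) above or behind the knob, so nothing is gripped. I'll measure where the fingertips really are.

Run:
```python
from h import *
c=dict(np.load("scene2.npz")); P=cloud(c)
for v in range(255,292,3): print(v,[tuple(P[v,u].round().astype(int)) for u in (228,232,236,240,244)])
c=dict(np.load("wrist2.npz")); P=cloud(c); print("wrist")
print(c["origin"])
for v in (200,215,225,232,240,246,252): print(v,[tuple(P[v,u].round().astype(int)) for u in (285,295,310,320,330,342,352)])
```

```text
255 [(np.int64(626), np.int64(-302), np.int64(103)), (np.int64(633), np.int64(-298), np.int64(105)), (np.int64(629), np.int64(-287), np.int64(97)), (np.int64(625), np.int64(-276), np.int64(89)), (np.int64(533), np.int64(-209), np.int64(3))]
258 [(np.int64(623), np.int64(-301), np.int64(94)), (np.int64(632), np.int64(-298), np.int64(98)), (np.int64(630), np.int64(-289), np.int64(92)), (np.int64(624), np.int64(-276), np.int64(81)), (np.int64(538), np.int64(-212), np.int64(-1))]
261 [(np.int64(621), np.int64(-301), np.int64(86)), (np.int64(631), np.int64(-298), np.int64(90)), (np.int64(631), np.int64(-290), np.int64(86)), (np.int64(623), np.int64(-276), np.int64(73)), (np.int64(547), np.int64(-219), np.int64(0))]
264 [(np.int64(534), np.int64(-251), np.int64(2)), (np.int64(630), np.int64(-299), np.int64(83)), (np.int64(632), np.int64(-291), np.int64(80)), (np.int64(552), np.int64(-233), np.int64(2)), (np.int64(556), np.int64(-225), np.int64(0))]
267 [(np.int64(542), np.int64(-257), np.int64(1)), (np.int64(548), np.int64(-251), np.int64(1)), (np.int64(553), np.int64(-244), np.int64(0)), 
[... 3690 characters left out ...]
, np.int64(-297), np.int64(83))]
246 [(np.int64(621), np.int64(-264), np.int64(91)), (np.int64(623), np.int64(-268), np.int64(91)), (np.int64(624), np.int64(-276), np.int64(88)), (np.int64(604), np.int64(-290), np.int64(33)), (np.int64(606), np.int64(-297), np.int64(33)), (np.int64(632), np.int64(-291), np.int64(91)), (np.int64(634), np.int64(-296), np.int64(90))]
252 [(np.int64(621), np.int64(-264), np.int64(98)), (np.int64(623), np.int64(-269), np.int64(99)), (np.int64(622), np.int64(-277), np.int64(89)), (np.int64(599), np.int64(-292), np.int64(33)), (np.int64(619), np.int64(-290), np.int64(74)), (np.int64(632), np.int64(-290), np.int64(99)), (np.int64(633), np.int64(-295), np.int64(97))]
```

Both depth maps put the real fingertips at z≈76, not the expected 37. I'll open, descend in steps and watch the force and the tips.

Converted, 0.02 m is 0.0267, 0.015 m is 0.02.

arm_command(commands=[[0.5,[0,0,0],[0,0,0]],[0.5,[0,0,0],[0,0,0]],[0.5,[0,0,0],[0,0,0]],[0.5,[0,0,0],[0,0,0]],[0.5,[0,0,0.0067],[0,0,0]],[0.5,[0,0,0.0133],[0,0,0]],[0.5,[0,0,0.02],[0,0,0]],[0.5,[0,0,0.0267],[0,0,0]],[0.5,[0,0,0.0267],[0,0,0]]])

```text
t: 3.5
eef_pos: [618.2, -283.7, 22.8]
tool_rot: [0.981, 0.192, -0.001, -0.001]
contact_force: [-0.0, 0.6, -0.2]
width: 46.3
grip_force: 0.0
```

Run:
```python
from h import *
from plant import env
s=env.state(); print(s["eef_pos"],s["width"],s["contact_force"])
c=env.camera("scene"); np.savez("scene3.npz",**c); P=cloud(c); p=P[200:320,180:300].reshape(-1,3)
d=(p-[619,-284,0])@np.array([[.926,.377,0],[.377,-.926,0],[0,0,1]]).T
f=d[(abs(d[:,0])<14)&(abs(d[:,1])>9)&(abs(d[:,1])<60)&(d[:,2]>38)]
for sg in(1,-1):
    q=f[f[:,1]*sg>0]; q=q[np.argsort(q[:,2])]; print(q[:25:3].round(0).tolist())
k=d[(np.hypot(d[:,0],d[:,1])<9)&(d[:,2]>38)&(d[:,2]<60)]; print("knob",np.median(k,0).round(1),k[:,2].max())
im=c["image"][:,:,::-1]; cv2.imwrite("pics/scene3.png",cv2.resize(im[220:340,170:310],None,fx=4,fy=4))
c=env.camera("wrist"); cv2.imwrite("pics/wrist3.png",c["image"][:,:,::-1])
```

```text
[ 618.1990214  -283.72604565   22.80083503] 46.31331753829497 [-0.02313776  0.59518478 -0.1544433 ]
[[8.0, 25.0, 53.0], [8.0, 27.0, 55.0], [1.0, 10.0, 57.0], [7.0, 26.0, 58.0], [7.0, 35.0, 60.0], [-3.0, 37.0, 61.0], [8.0, 29.0, 61.0], [7.0, 35.0, 63.0], [2.0, 37.0, 63.0]]
[[7.0, -31.0, 51.0], [-4.0, -23.0, 53.0], [-2.0, -24.0, 53.0], [0.0, -24.0, 54.0], [8.0, -30.0, 55.0], [-11.0, -27.0, 55.0], [-7.0, -24.0, 56.0], [8.0, -30.0, 57.0], [9.0, -25.0, 58.0]]
knob [ 1.9  4.4 50.6] 58.025570445251674
```

View pics/scene3.png

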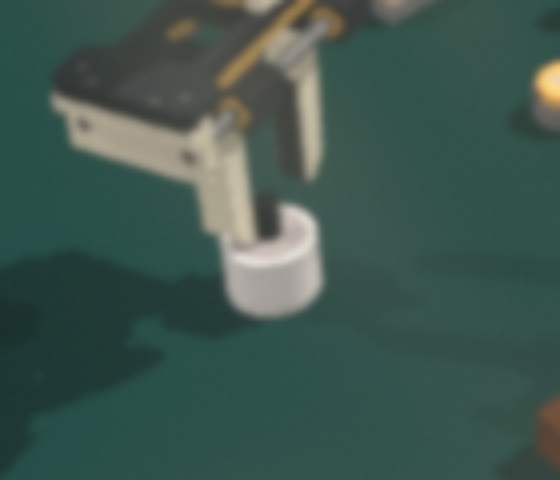

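The crop confirms it: the open tips sit either side of the knob at z≈52 with the TCP reading 23, so the tips are about 29 mm above the reported TCP. I'll go 15 mm further down and grip.

Converted, 0.014 m is 0.0187, 0.012 m is 0.016.

arm_command(commands=[[0.5,[0,0,0.0053],[0,0,0]],[0.5,[0,0,0.0107],[0,0,0]],[0.5,[0,0,0.016],[0,0,0]],[0.5,[0,0,0.0187],[0,0,0]],[0.5,[0,0,0.0187],[0,0,0]],[0.7,[0,0,0.0187],[0,0,0]],[0.85,[0,0,0.0187],[0,0,0]],[1,[0,0,0.0187],[0,0,0]],[1,[0,0,0.0187],[0,0,0]],[1,[0,0,0.0187],[0,0,0]],[1,[0,0,0.0187],[0,0,0]]], squeeze=15)

```text
t: 4.52
eef_pos: [618.9, -284.1, 10.7]
tool_rot: [0.981, 0.192, 0.0, 0.0]
contact_force: [-0.5, -0.9, -0.6]
width: 13.8
grip_force: 15.0
```

Gripped: width 13.8 mm, force 15 N. I'll lift slowly and check the hold.

Converted, -0.08 m is -0.1067, -0.065 m is -0.0867.

arm_command(commands=[[1,[0,0,-0.004],[0,0,0]],[1,[0,0,-0.0133],[0,0,0]],[1,[0,0,-0.0333],[0,0,0]],[1,[0,0,-0.06],[0,0,0]],[1,[0,0,-0.0867],[0,0,0]],[1,[0,0,-0.1067],[0,0,0]],[1,[0,0,-0.1067],[0,0,0]],[1,[0,0,-0.1067],[0,0,0]]])

```text
t: 5.18
eef_pos: [619.3, -284.2, 91.8]
tool_rot: [0.981, 0.192, 0.001, 0.001]
contact_force: [-0.6, -0.8, -1.4]
width: 13.6
grip_force: 15.0
```

```bash
cat > held.py <<'E'
from h import *
from plant import env
import sys
def held(D,tag):
    "centre/height/tilt of the held cap's top in the wrist view, and its offset from the TCP"
    s=env.state(); c=env.camera("wrist"); np.savez(tag+".npz",**c); P=cloud(c)
    e=s["eef_pos"]; p=P.reshape(-1,3)
    m=(np.hypot(*(p[:,:2]-e[:2]).T)<D/2+8)&(abs(p[:,2]-(e[2]-10.7+33))<8)
    q=p[m]; 
    (x,y),r=cv2.minEnclosingCircle(q[:,:2].astype(np.float32)); 
    A=np.c_[q[:,:2]-q[:,:2].mean(0),np.ones(len(q))]; sol=np.linalg.lstsq(A,q[:,2],rcond=None)[0]
    print("eef",e.round(1),"w %.1f g %.1f F"%(s["width"],s["grip_force"]),s["contact_force"].round(1),"cap n%d ctr %.1f %.1f D %.1f z %.1f tilt"%(len(q),x,y,2*r,np.median(q[:,2])),sol[:2].round(3))
    return s,c
E
python3 - <<'E'
from held import *
s,c=held(46,"h1")
P=cloud(c); Z=P[:,:,2]
m=((Z>15)&(Z<26)).astype(np.uint8); k,l,st,ce=cv2.connectedComponentsWithStats(m)
for i in range(1,k):
    if st[i,4]>100:
        p=P[l==i]; (x,y),r=cv2.minEnclosingCircle(p[:,:2].astype(np.float32)); print(ce[i].round(),"%.1f %.1f D%.1f"%(x,y,2*r))
print(go(s,454,-252,s["eef_pos"][2]))
E
```

```text
eef [ 619.3 -284.2   91.8] w 13.6 g 15.0 F [-0.6 -0.8 -1.4] cap n2074 ctr 619.2 -284.3 D 46.4 z 114.4 tilt [-0.043 -0.02 ]
[551.  79.] 805.0 -455.5 D183.7
[ 99. 122.] 612.5 -79.4 D41.5
[ 10. 159.] 547.7 -2.1 D25.3
[ 75. 268.] 459.8 -77.4 D46.5
[-140.9  -92.2   -0.3]
```

The hold is good, with the cap centred on the TCP. The wrist frame reads (+1.5,−1) mm from the top view, so movement_small is at about (455,−253). I'll carry the cover there at height.

Converted, -0.14 m is -0.1867, -0.135 m is -0.18.

arm_command(commands=[[1,[-0.0067,-0.004,0],[0,0,0]],[1,[-0.02,-0.0133,0],[0,0,0]],[1,[-0.04,-0.0267,0],[0,0,0]],[1,[-0.0667,-0.044,0],[0,0,0]],[1,[-0.0933,-0.0613,0],[0,0,0]],[1,[-0.12,-0.0787,0],[0,0,0]],[1,[-0.1467,-0.096,0],[0,0,0]],[1,[-0.1667,-0.108,0],[0,0,0]],[1,[-0.18,-0.1173,0],[0,0,0]],[1,[-0.1867,-0.1213,0],[0,0,0]],[1,[-0.1867,-0.1213,0],[0,0,0]],[1,[-0.1867,-0.1213,0],[0,0,0]]])

```text
t: 6.23
eef_pos: [454.9, -252.6, 90.2]
tool_rot: [0.981, 0.192, -0.0, -0.0]
contact_force: [0.8, -0.0, 0.0]
width: 13.2
grip_force: 15.0
```

Run:
```python
from held import *
s,c=held(46,"h2")
P=cloud(c).reshape(-1,3)
def mov(P,x,y,D):
    m=(np.hypot(P[:,0]-x,P[:,1]-y)<D/2+10)&(P[:,2]>12)&(P[:,2]<26); q=P[m]
    if len(q)>5:
        (a,b),r=cv2.minEnclosingCircle(q[:,:2].astype(np.float32)); print("mov n%d %.1f %.1f D%.1f"%(len(q),a,b,2*r))
    else: print("few",len(q))
mov(P,455,-253,22)
c=env.camera("scene"); np.savez("s4.npz",**c); mov(cloud(c).reshape(-1,3),455,-253,22)
c=dict(np.load("scene0.npz")); mov(cloud(c).reshape(-1,3),455,-253,22)
```

```text
eef [ 454.9 -252.6   90.2] w 13.2 g 15.0 F [ 0.8 -0.   0. ] cap n2087 ctr 455.3 -253.1 D 46.3 z 112.8 tilt [-0.046 -0.025]
mov n95 458.9 -251.2 D19.1
mov n63 454.3 -253.2 D23.9
mov n65 456.4 -253.9 D21.6
```

Three views agree on (455,−253). I'll lower the cover gently.

Converted, 0.0805 m is 0.1073, 0.08 m is 0.1067.

arm_command(commands=[[1,[0,0,0.0067],[0,0,0]],[1,[0,0,0.02],[0,0,0]],[1,[0,0,0.04],[0,0,0]],[1,[0,0,0.06],[0,0,0]],[1,[0,0,0.076],[0,0,0]],[1,[0,0,0.088],[0,0,0]],[1,[0,0,0.096],[0,0,0]],[1,[0,0,0.1013],[0,0,0]],[1,[0,0,0.104],[0,0,0]],[1,[0,0,0.1053],[0,0,0]],[1,[0,0,0.1067],[0,0,0]],[1,[0,0,0.1073],[0,0,0]],[1,[0,0,0.1073],[0,0,0]]])

```text
t: 7.42
eef_pos: [455.2, -252.8, 10.5]
tool_rot: [0.981, 0.192, 0.0, 0.0]
contact_force: [0.1, -0.1, 1.2]
width: 13.5
grip_force: 15.0
```

Run:
```python
from held import *
s,c=held(46,"h3")
print(env.state()["contact_force"])
```

```text
eef [ 455.2 -252.8   10.5] w 13.5 g 15.0 F [ 0.1 -0.1  1.2] cap n2073 ctr 455.1 -253.0 D 46.7 z 33.2 tilt [-0.046 -0.02 ]
[-0.09311645 -0.29750096  1.73389472]
```

Down and flat (cap top z 33.2, light contact). I'll release, rise, then move to hover by the medium cover.

Converted, -0.12 m is -0.16, -0.09 m is -0.12.

arm_command(commands=[[0.8,[0,0,0],[0,0,0]],[0.5,[0,0,0],[0,0,0]],[0.5,[0,0,0],[0,0,0]],[0.5,[0,0,0],[0,0,0]],[0.5,[0,0,0],[0,0,0]],[0.5,[0,0,-0.0133],[0,0,0]],[0.5,[0,0,-0.04],[0,0,0]],[0.5,[0,0,-0.08],[0,0,0]],[0.5,[0,0,-0.12],[0,0,0]],[0.5,[0,0,-0.16],[0,0,0]],[0.5,[0,0,-0.16],[0,0,0]]])

```text
t: 8.38
eef_pos: [456.7, -253.7, 137.1]
tool_rot: [0.981, 0.192, 0.003, 0.003]
contact_force: [1.0, 0.2, 0.8]
width: 46.6
grip_force: 0.0
```

Converted, -0.46 m is -0.6133, 0.195 m is 0.26.

arm_command(commands=[[0.5,[0.008,-0.0187,0],[0,0,0]],[0.5,[0.024,-0.056,0],[0,0,0]],[0.5,[0.26,-0.6133,0],[0,0,0]],[0.5,[0.26,-0.6133,0],[0,0,0]],[0.5,[0.26,-0.6133,0],[0,0,0]],[0.5,[0.26,-0.6133,0],[0,0,0]],[0.5,[0.26,-0.6133,0],[0,0,0]],[0.5,[0.26,-0.6133,0],[0,0,0]],[0.5,[0.26,-0.6133,0],[0,0,0]],[0.5,[0.26,-0.6133,0],[0,0,0]],[0.5,[0.26,-0.6133,0],[0,0,0]],[0.5,[0.26,-0.6133,0],[0,0,0]],[0.5,[0.26,-0.6133,0],[0,0,0]],[0.5,[0.26,-0.6133,0],[0,0,0]],[0.5,[0.26,-0.6133,0],[0,0,0]],[0.5,[0.26,-0.6133,0],[0,0,0]],[0.5,[0.26,-0.6133,0],[0,0,0]]])

```text
t: 9.8
eef_pos: [462.1, 246.1, 130.2]
tool_rot: [0.981, 0.192, 0.0, 0.0]
contact_force: [-0.7, -0.3, -0.7]
width: 46.5
grip_force: 0.0
```

```bash
cat >> held.py <<'E'
def find(P,x,y,D,lo,hi,mg=12):
    P=P.reshape(-1,3); m=(np.hypot(P[:,0]-x,P[:,1]-y)<D/2+mg)&(P[:,2]>lo)&(P[:,2]<hi); q=P[m]
    if len(q)<5: return print("few",len(q))
    (a,b),r=cv2.minEnclosingCircle(q[:,:2].astype(np.float32)); print("n%d ctr %.1f %.1f med %.1f %.1f D%.1f/%d z %.1f"%(len(q),a,b,*np.median(q[:,:2],0),2*r,D,np.median(q[:,2])))
E
python3 - <<'E'
from held import *
s=env.state(); print(s["eef_pos"],s["joint_positions"].round(2))
c=env.camera("wrist"); np.savez("w5.npz",**c); P=cloud(c); cv2.imwrite("pics/w5.png",c["image"][:,:,::-1])
find(P,463,246,66,29,37); find(P,463,246,14,48,58); find(P,612,-79,42,12,26); find(P,621,98,62,12,26); find(P,471,90,86,29,37)
t=env.camera("top"); T=cloud(t); find(T,455,-253,46,29,37); find(T,455,-253,14,48,60)
E
```

```text
[462.05487674 246.06715757 130.23628205] [ 0.44 -0.2   1.84 -0.    1.5   1.63]
n3206 ctr 463.2 245.2 med 465.7 246.5 D66.0/66 z 33.2
n195 ctr 463.4 245.4 med 464.1 245.6 D13.8/14 z 54.3
n331 ctr 608.8 -74.4 med 603.3 -63.5 D39.6/42 z 14.9
n2934 ctr 621.1 98.8 med 619.6 102.8 D63.0/62 z 19.8
n3973 ctr 470.2 89.7 med 478.2 97.6 D87.3/86 z 33.4
n275 ctr 454.3 -252.2 med 454.9 -250.2 D45.6/46 z 32.9
n35 ctr 454.1 -252.0 med 455.0 -251.4 D13.3/14 z 54.5
```

View pics/w5.png

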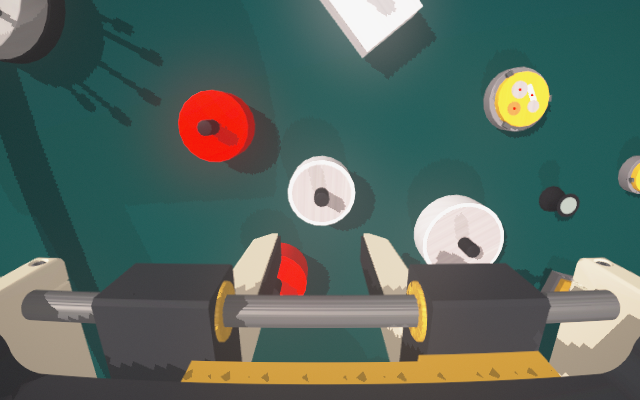

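The wrist view shows the silver medium cover at (321,190), with red caps at (215,127) and (290,270), the large cover at (460,232) and the large movement at (518,99). cover_medium is at (463.2,245.2). The small cover reads within 1 mm of its movement. I'll grasp the medium cover.

Converted, 0.119 m is 0.1587, 0.116 m is 0.1547.

arm_command(commands=[[0.5,[0.0007,0.0013,0.04],[0,0,0]],[0.5,[0.0007,0.0013,0.08],[0,0,0]],[0.5,[0.0007,0.0013,0.1133],[0,0,0]],[0.5,[0.0007,0.0013,0.1333],[0,0,0]],[0.5,[0.0007,0.0013,0.1467],[0,0,0]],[0.5,[0.0007,0.0013,0.1547],[0,0,0]],[0.5,[0.0007,0.0013,0.1587],[0,0,0]],[0.5,[0.0007,0.0013,0.1587],[0,0,0]],[0.7,[0.0007,0.0013,0.1587],[0,0,0]],[0.85,[0.0007,0.0013,0.1587],[0,0,0]],[1,[0.0007,0.0013,0.1587],[0,0,0]],[1,[0.0007,0.0013,0.1587],[0,0,0]],[1,[0.0007,0.0013,0.1587],[0,0,0]],[1,[0.0007,0.0013,0.1587],[0,0,0]]], squeeze=20)

```text
t: 11.07
eef_pos: [462.8, 246.3, 11.2]
tool_rot: [0.981, 0.192, 0.0, -0.0]
contact_force: [-0.7, 0.9, -0.7]
width: 13.4
grip_force: 20.0
```

Converted, -0.09 m is -0.12, -0.08 m is -0.1067.

arm_command(commands=[[1,[0,0,-0.004],[0,0,0]],[1,[0,0,-0.0133],[0,0,0]],[1,[0,0,-0.0333],[0,0,0]],[1,[0,0,-0.06],[0,0,0]],[1,[0,0,-0.0867],[0,0,0]],[1,[0,0,-0.1067],[0,0,0]],[1,[0,0,-0.12],[0,0,0]],[1,[0,0,-0.12],[0,0,0]],[1,[0,0,-0.12],[0,0,0]]])

```text
t: 11.82
eef_pos: [462.8, 246.3, 101.1]
tool_rot: [0.981, 0.192, 0.0, -0.0]
contact_force: [1.2, -1.0, -1.6]
width: 13.0
grip_force: 20.0
```

Run:
```python
from held import *
s,c=held(66,"h6")
print(go(s,612.5,-79.3,s["eef_pos"][2]))
```

```text
eef [462.8 246.3 101.1] w 13.0 g 20.0 F [ 1.2 -1.  -1.6] cap n5149 ctr 462.6 245.9 D 66.5 z 123.1 tilt [-0.016 -0.009]
[ 15.8 358.   -0. ]
```

The medium cover is held and centred. I'll carry it to movement_medium at (612.5,−79.3).

Converted, 0.358 m is 0.4773, 0.016 m is 0.0213.

arm_command(commands=[[1,[0,0.008,0],[0,0,0]],[1,[0.0013,0.024,0],[0,0,0]],[1,[0.0027,0.048,0],[0,0,0]],[1,[0.004,0.08,0],[0,0,0]],[1,[0.0053,0.1147,0],[0,0,0]],[1,[0.0067,0.1493,0],[0,0,0]],[1,[0.008,0.184,0],[0,0,0]],[1,[0.0093,0.2187,0],[0,0,0]],[1,[0.0107,0.2533,0],[0,0,0]],[1,[0.0133,0.288,0],[0,0,0]],[1,[0.0147,0.3227,0],[0,0,0]],[1,[0.016,0.3573,0],[0,0,0]],[1,[0.0173,0.392,0],[0,0,0]],[1,[0.0187,0.4213,0],[0,0,0]],[1,[0.02,0.4453,0],[0,0,0]],[1,[0.0213,0.4627,0],[0,0,0]],[1,[0.0213,0.4733,0],[0,0,0]],[1,[0.0213,0.4773,0],[0,0,0]],[1,[0.0213,0.4773,0],[0,0,0]],[1,[0.0213,0.4773,0],[0,0,0]]])

```text
t: 13.53
eef_pos: [612.4, -78.8, 100.9]
tool_rot: [0.981, 0.192, -0.0, -0.0]
contact_force: [-1.3, -0.0, -0.0]
width: 13.6
grip_force: 20.0
```

Run:
```python
from held import *
s,c=held(66,"h7")
find(cloud(env.camera("scene")),612,-79,42,12,26)
find(cloud(dict(np.load("scene0.npz"))),612,-79,42,12,26)
```

```text
eef [612.4 -78.8 100.9] w 13.6 g 20.0 F [-1.3 -0.  -0. ] cap n5157 ctr 612.1 -79.1 D 66.5 z 123.0 tilt [-0.015 -0.01 ]
n187 ctr 614.8 -79.8 med 617.4 -83.0 D40.6/42 z 19.9
n185 ctr 614.9 -80.7 med 617.4 -83.3 D40.7/42 z 19.9
```

arm_command(commands=[[1,[0.0007,0,0.0067],[0,0,0]],[1,[0.0007,0,0.02],[0,0,0]],[1,[0.0007,0,0.04],[0,0,0]],[1,[0.0007,0,0.0627],[0,0,0]],[1,[0.0007,0,0.0827],[0,0,0]],[1,[0.0007,0,0.0987],[0,0,0]],[1,[0.0007,0,0.1093],[0,0,0]],[1,[0.0007,0,0.1147],[0,0,0]],[1,[0.0007,0,0.1173],[0,0,0]],[1,[0.0007,0,0.1187],[0,0,0]],[1,[0.0007,0,0.12],[0,0,0]],[1,[0.0007,0,0.1207],[0,0,0]],[1,[0.0007,0,0.1207],[0,0,0]]])

```text
t: 14.72
eef_pos: [613.5, -79.2, 11.2]
tool_rot: [0.981, 0.192, 0.001, 0.0]
contact_force: [0.7, -0.3, 1.7]
width: 13.4
grip_force: 20.0
```

Run:
```python
from held import *
s,c=held(66,"h8")
print(go(s,470.7,90,s["eef_pos"][2]))
```

```text
eef [613.5 -79.2  11.2] w 13.4 g 20.0 F [ 0.7 -0.3  1.7] cap n5152 ctr 613.4 -79.5 D 66.2 z 33.2 tilt [-0.018 -0.009]
[-6.850e+01 -2.106e+02 -2.000e-01]
```

The cover stands on the bench (cap top z 33.2). I'll release, rise and go to the large cover.

Converted, -0.21 m is -0.28, -0.2 m is -0.2667.

arm_command(commands=[[0.8,[0,0,0],[0,0,0]],[0.5,[0,0,0],[0,0,0]],[0.5,[0,0,0],[0,0,0]],[0.5,[0,0,0],[0,0,0]],[0.5,[0,0,0],[0,0,0]],[0.5,[0,0,-0.0133],[0,0,0]],[0.5,[0,0,-0.04],[0,0,0]],[0.5,[0,0,-0.08],[0,0,0]],[0.5,[0,0,-0.12],[0,0,0]],[0.5,[0,0,-0.16],[0,0,0]],[0.5,[-0.0133,-0.04,-0.16],[0,0,0]],[0.5,[-0.0267,-0.08,-0.16],[0,0,0]],[0.5,[-0.04,-0.12,-0.16],[0,0,0]],[0.5,[-0.0533,-0.16,-0.16],[0,0,0]],[0.5,[-0.0667,-0.2,-0.16],[0,0,0]],[0.5,[-0.08,-0.24,-0.16],[0,0,0]],[0.5,[-0.0893,-0.2667,-0.16],[0,0,0]],[0.5,[-0.092,-0.28,-0.16],[0,0,0]],[0.5,[-0.092,-0.28,-0.16],[0,0,0]],[0.5,[-0.092,-0.28,-0.16],[0,0,0]]])

```text
t: 16.43
eef_pos: [470.4, 89.3, 131.2]
tool_rot: [0.981, 0.193, 0.0, 0.0]
contact_force: [0.6, -0.3, 0.2]
width: 46.4
grip_force: 0.0
```

Run:
```python
from held import *
s=env.state(); print(s["eef_pos"])
c=env.camera("wrist"); P=cloud(c)
find(P,471,90,86,29,37); find(P,471,90,14,48,58); find(P,621,98,62,12,26); find(P,612,-79,66,29,37)
find(cloud(env.camera("top")),612,-79,66,29,37)
```

```text
[470.41093349  89.34971003 131.18174899]
n5588 ctr 470.3 89.9 med 473.1 91.0 D86.2/86 z 33.3
n191 ctr 470.4 89.8 med 471.2 90.1 D13.8/14 z 54.4
n3526 ctr 620.7 98.6 med 619.8 99.1 D62.4/62 z 19.7
n3276 ctr 613.0 -79.4 med 611.2 -74.4 D66.7/66 z 33.5
n566 ctr 612.2 -79.5 med 610.1 -78.8 D66.4/66 z 33.0
```

The medium cover stands right. The large cover is at (470.3,89.9) and its movement at (620.7,98.6).

Converted, 0.12 m is 0.16, 0.117 m is 0.156.

arm_command(commands=[[0.5,[0,-0.0007,0.04],[0,0,0]],[0.5,[0,-0.0007,0.08],[0,0,0]],[0.5,[0,-0.0007,0.1133],[0,0,0]],[0.5,[0,-0.0007,0.1333],[0,0,0]],[0.5,[0,-0.0007,0.1467],[0,0,0]],[0.5,[0,-0.0007,0.156],[0,0,0]],[0.5,[0,-0.0007,0.16],[0,0,0]],[0.5,[0,-0.0007,0.16],[0,0,0]],[0.7,[0,-0.0007,0.16],[0,0,0]],[0.85,[0,-0.0007,0.16],[0,0,0]],[1,[0,-0.0007,0.16],[0,0,0]],[1,[0,-0.0007,0.16],[0,0,0]],[1,[0,-0.0007,0.16],[0,0,0]],[1,[0,-0.0007,0.16],[0,0,0]]], squeeze=25)

```text
t: 17.7
eef_pos: [469.9, 89.9, 10.8]
tool_rot: [0.981, 0.192, 0.0, 0.0]
contact_force: [-0.2, 0.6, 1.2]
width: 13.2
grip_force: 25.0
```

arm_command(commands=[[1,[0,0,-0.004],[0,0,0]],[1,[0,0,-0.0133],[0,0,0]],[1,[0,0,-0.0333],[0,0,0]],[1,[0,0,-0.06],[0,0,0]],[1,[0,0,-0.0867],[0,0,0]],[1,[0,0,-0.1067],[0,0,0]],[1,[0,0,-0.12],[0,0,0]],[1,[0,0,-0.12],[0,0,0]],[1,[0,0,-0.12],[0,0,0]]])

```text
t: 18.45
eef_pos: [469.9, 89.8, 100.6]
tool_rot: [0.981, 0.192, 0.0, 0.0]
contact_force: [0.1, -0.4, -2.3]
width: 13.4
grip_force: 25.0
```

Run:
```python
from held import *
s,c=held(86,"h9")
print(go(s,620.8,98.3,s["eef_pos"][2]))
```

```text
eef [469.9  89.8 100.6] w 13.4 g 25.0 F [ 0.1 -0.4 -2.3] cap n9341 ctr 470.5 90.4 D 86.2 z 123.0 tilt [-0.013 -0.006]
[1.43e+02 4.91e+01 1.00e-01]
```

Converted, 0.1425 m is 0.19, 0.006 m is 0.008.

arm_command(commands=[[1,[0.008,0.0027,0],[0,0,0]],[1,[0.0213,0.0067,0],[0,0,0]],[1,[0.0427,0.0147,0],[0,0,0]],[1,[0.0693,0.024,0],[0,0,0]],[1,[0.096,0.0333,0],[0,0,0]],[1,[0.1227,0.0427,0],[0,0,0]],[1,[0.1467,0.0507,0],[0,0,0]],[1,[0.1667,0.0573,0],[0,0,0]],[1,[0.1813,0.0627,0],[0,0,0]],[1,[0.19,0.0653,0],[0,0,0]],[1,[0.19,0.0653,0],[0,0,0]],[1,[0.19,0.0653,0],[0,0,0]]])

```text
t: 19.5
eef_pos: [619.9, 98.2, 99.6]
tool_rot: [0.981, 0.192, -0.001, -0.0]
contact_force: [-0.8, -1.0, -1.4]
width: 13.1
grip_force: 25.0
```

Run:
```python
from held import *
s,c=held(86,"h10")
find(cloud(env.camera("scene")),621,98,62,12,26)
```

```text
eef [619.9  98.2  99.6] w 13.1 g 25.0 F [-0.8 -1.  -1.4] cap n9347 ctr 620.3 98.4 D 85.9 z 122.0 tilt [-0.014 -0.007]
n304 ctr 624.3 96.2 med 626.4 92.4 D62.7/62 z 20.1
```

The cover is centred over the movement within 1 mm in the wrist frame. The scene camera's +2 mm bias is the one seen before. I'll lower it.

Converted, 0.0905 m is 0.1207, 0.09 m is 0.12.

arm_command(commands=[[1,[0.0007,0,0.0067],[0,0,0]],[1,[0.0007,0,0.02],[0,0,0]],[1,[0.0007,0,0.04],[0,0,0]],[1,[0.0007,0,0.0627],[0,0,0]],[1,[0.0007,0,0.0827],[0,0,0]],[1,[0.0007,0,0.0987],[0,0,0]],[1,[0.0007,0,0.1093],[0,0,0]],[1,[0.0007,0,0.1147],[0,0,0]],[1,[0.0007,0,0.1173],[0,0,0]],[1,[0.0007,0,0.1187],[0,0,0]],[1,[0.0007,0,0.12],[0,0,0]],[1,[0.0007,0,0.1207],[0,0,0]],[1,[0.0007,0,0.1207],[0,0,0]]])

```text
t: 20.68
eef_pos: [621.1, 98.5, 10.8]
tool_rot: [0.981, 0.192, 0.001, 0.0]
contact_force: [-0.8, 0.5, 1.0]
width: 13.3
grip_force: 25.0
```

Run:
```python
from held import *
held(86,"h11")
```

```text
eef [621.1  98.5  10.8] w 13.3 g 25.0 F [-0.8  0.5  1. ] cap n9347 ctr 621.5 98.7 D 86.1 z 33.2 tilt [-0.013 -0.007]
```

Converted, -0.2 m is -0.2667, -0.18 m is -0.24.

arm_command(commands=[[0.8,[0,0,0],[0,0,0]],[0.5,[0,0,0],[0,0,0]],[0.5,[0,0,0],[0,0,0]],[0.5,[0,0,0],[0,0,0]],[0.5,[0,0,0],[0,0,0]],[0.5,[0,0,-0.0133],[0,0,0]],[0.5,[0,0,-0.04],[0,0,0]],[0.5,[0,0,-0.08],[0,0,0]],[0.5,[0,0,-0.1333],[0,0,0]],[0.5,[0,0,-0.1867],[0,0,0]],[0.5,[0,0,-0.24],[0,0,0]],[0.5,[-0.04,0,-0.2667],[0,0,0]],[0.5,[-0.0933,0,-0.2667],[0,0,0]],[0.5,[-0.1467,0,-0.2667],[0,0,0]],[0.5,[-0.1867,0,-0.2667],[0,0,0]],[0.5,[-0.2,0,-0.2667],[0,0,0]],[0.5,[-0.2,0,-0.2667],[0,0,0]]])

```text
t: 22.15
eef_pos: [480.6, 41.2, 211.6]
tool_rot: [0.981, 0.192, 0.001, 0.0]
contact_force: [1.2, 0.4, -0.3]
width: 46.6
grip_force: 0.0
```

Run:
```python
from held import *
t0=cloud(dict(np.load("top0.npz"))); c=env.camera("top"); t=cloud(c); w=cloud(env.camera("wrist")); sc=env.camera("scene"); s=cloud(sc)
for n,x,y,D in(("S",454,-252.5,46),("M",611,-78.6,66),("L",620,98,86)):
    for q in(t,w,s): print(n,end=" "); find(q,x,y,D,29,37)
for n,x,y,D,lo,hi in(("mR",458,-76,56,12,26),("cR",640,277,94,29,37),("loupe",546.5,0,30,20,32),("pot",523,-419,48,20,38)):
    for q in(t0,t): print(n,end=" "); find(q,x,y,D,lo,hi,5)
cv2.imwrite("pics/final.png",sc["image"][:,:,::-1])
```

```text
S n273 ctr 454.4 -252.3 med 454.9 -250.0 D45.8/46 z 33.2
S n218 ctr 461.1 -253.3 med 469.5 -254.5 D42.9/46 z 33.1
S n194 ctr 456.1 -254.6 med 461.5 -257.8 D51.6/46 z 33.9
M n574 ctr 612.2 -79.0 med 611.1 -78.8 D66.0/66 z 33.0
M n2247 ctr 613.0 -79.1 med 612.2 -76.1 D66.5/66 z 33.4
M n397 ctr 614.3 -80.7 med 618.8 -84.4 D68.7/66 z 34.0
L n375 ctr 630.3 100.3 med 641.7 100.3 D83.6/86 z 33.2
L n4724 ctr 621.2 98.2 med 621.1 98.5 D86.5/86 z 33.4
L n527 ctr 622.7 98.0 med 628.7 91.1 D89.6/86 z 34.2
mR n239 ctr 457.9 -76.8 med 457.8 -75.6 D51.8/56 z 19.5
mR n242 ctr 457.9 -76.9 med 457.9 -75.6 D51.1/56 z 19.1
cR n771 ctr 640.8 277.3 med 639.2 275.9 D94.8/94 z 32.8
cR n508 ctr 640.6 276.6 med 649.2 277.3 D93.6/94 z 32.8
loupe n96 ctr 546.5 0.4 med 546.8 -0.4 D25.8/30 z 26.3
loupe few 0
pot n188 ctr 523.1 -419.1 med 523.0 -417.5 D34.3/48 z 30.0
pot n193 ctr 523.4 -418.9 med 522.9 -416.8 D34.9/48 z 30.0
```

View pics/final.png

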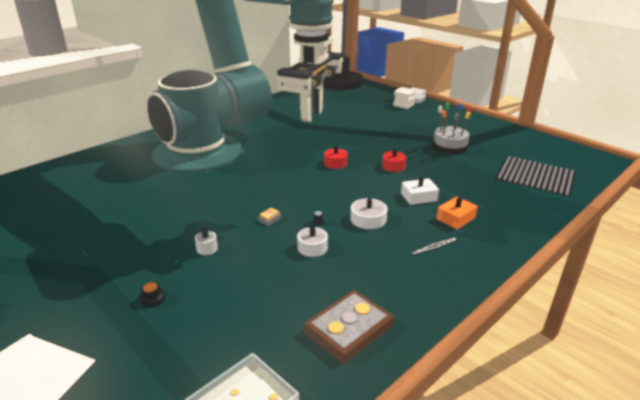

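The final view shows the small (206,243), medium (312,242) and large (369,213) covers standing flat over their movements. The rectangular movement (270,215), the loupe (318,217), the oil pot (151,293) and the rectangular cover (420,191) are unmoved. In the top view the loupe is only hidden by the arm.

```bash
python3 -c "
from plant import env
print(env.close_job())"
```

```text
the job is handed in; nothing more can be done
None
```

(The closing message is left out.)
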